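Index the moulding turret and put the formed bracket away

ROBOT

A 7-joint arm with a two-finger parallel gripper is mounted at the origin on the work surface. World frame = base frame: x ahead of the robot, y to its left, z up, the work surface at z = 0. Lengths are in m, angles in rad, forces in N, time in s.
With the tool pointing down it reaches from about 0.4 to 0.75 m from the base axis. Payload 19.5 kg.
Tool frame: the origin (TCP) lies at the very end of the fingers, on their centre line; the grasp point (between the pads) lies 19 mm behind it; z points along the fingers, y is the line along which they close (so a half turn about z gives the same grasp; the last joint's range is limited). The gripper opens to 85 mm and grips with 20 to 120 N. Pads are 22 mm wide; open, the fingers measure 114 mm over their backs; the gripper's body (76 mm by 85 mm) begins 54 mm behind the grasp point. The pads swing forward as they close: fully open they stand 13 mm farther back than shut.
Start: joints at [-1.262, 0.707, -0.028, 1.485, 0.022, 0.951, -0.075], TCP at [0.198, 0.54, 0.231] pointing down, gripper open.
Joint ranges: [-2.71, 2.71], [-0.32, 2.16], [-1.57, 1.52], [0, 2.45], [-1.46, 4.6], [0, 2.02], [-2.83, 2.83]. Speed limits (rad/s): [1.89, 1.89, 2.57, 2.57, 3.01, 3.01, 3.01].

INTERFACE

Orientations are given as a unit quaternion [x, y, z, w].
In Python, from station import r gives the robot as it stands.
- The arm moves only by the shell command python3 -m pendant 'ROWS' [OPENING]. ROWS is JSON, a list of rows, each a list of 6 numbers: the shift along the tool's x, y, z as a fraction of full scale, then the turn, a rotation vector about the tool's x, y, z as a fraction of full scale. A call has 1 to 10 rows; each row is the pose to reach, as a shift and turn from the pose commanded when the call began, along the tool's axes at that moment; what a row does not reach only later rows make up. Full scale, the value 1, is 0.15 m for a shift and 1.5 rad for a turn. A row lasts 1/8 s, in which the tool goes at most 62.5 mm and 10.7 degrees, less where a joint would pass 70% of its speed; a pose out of reach is approached as far as the arm can. A call with a number of a shift or a turn outside -1 to 1 is refused whole. A call with a gripper value outside its range is refused whole. OPENING is the opening, from -1 (shut) to 1 (fully open), set as the call begins (- or left out, the last holds). The fingers move at their own pace and stop on an object; the grip force is fixed at half the most. Time passes only in rows, so rows that repeat a pose let the fingers close. It gives the time, the measured TCP pose, the force, the opening and the grip force at its end, in the units of the state.
- r.sense(): the state, without advancing time (a new reading comes with each control period).
- r.get_image(name): name is "scene" or "top"; returns (picture, depth): 480x640x3 uint8, blue, green, red; 480x640 float32, m along the optical axis (not along the pixel's ray), 0 where there is no reading.
- r.camera_info(name): a dict with "mtx" (3x3 intrinsics, pixels), "cam_to_world" (4x4, takes a point from camera to world coordinates). Camera axes: x right, y down, z forward; pixel columns grow to the right and rows downward; lengths in m; the calibration is good to about 2 mm. A picture is of the moment at which its call begins. camera_info takes no time and is no camera call.
- r.sign_off(): hands the job in; it is judged then, once.
The state is a dict: "time": time; "qpos": joint angles; "joint_vel": joint speeds; "joint_efforts": joint torques, N m; "ee_pos": TCP position; "orientation": TCP orientation; "ft_force": force on the tool from outside, world axes, zero at the start; "wrist_torque": the same for the moment, N m; "grip_width": finger opening in m; "gripper_force": force on a finger pad.
Only numpy, scipy, OpenCV 4.12 (cv2) and the standard library are available. Lean on these libraries where they do the work, as an engineer would, in place of code of your own. Each camera call takes 0.05 s, during which the arm holds its last target. There are 200 camera calls.

TASK

Turn the press's four-position turret by exactly one detent, counter-clockwise as seen from above, so that the brass bracket in its mould cavity comes out from under the ram to the left-hand side, and let go of the turret. Then lift the bracket out of its open cavity, lay it flat on its base in the open oak drawer (let go only once its underside is within 12 mm of the drawer's floor), and push the drawer fully shut. Leave the two bowling woods, the steel gauge block and the boxwood template where they are.

Things in the scene. Friction and masses are not known exactly. Their poses are not given: they have to be found in the camera images.
- press: Dark green iron moulding press, fixed. Origin on the bench top on the vertical turret axis, z up. Pedestal 250 mm across. A C-frame column (50 x 50 mm, 195 mm high) stands 165 to 215 mm from the axis along the press's own +x; its arm (30 mm wide, 160 to 195 mm above the bench, inner end 68 mm from the axis) carries the ram. A brass marker at its own +y shows the unloading position.
- ram_foot (a point): Centre of the foot of the steel ram (30 mm across) that hangs over the turret, 88 mm from the axis, 128 mm above the bench; it leaves no room to grip the bracket below it. A small dark steel wheel (40 mm across) tops it, up to 235 mm high. Fixed to the press.
- turret (a joint): Turret angle about the press axis, rad, counter-clockwise from above positive, 0 at the start. Detents every 1.571 rad (peak 0.5 N m, 4 N at a knob); let go within 40 degrees of one it swings home. Dark steel disc 290 mm across, top face 60 mm above the bench, with four boxwood mould blocks (106 x 62 x 14 mm high, long side tangential, centred 88 mm from the axis) and four knobs between them.
- index_knob (a point): On the centre line of the knob that starts 135 degrees round from the press's own +x towards its +y (robot side, left), 122 mm from the axis, 40 mm above the disc face (100 mm above the bench). Upright reddish-brown cylinder, 24 mm across (30 at the foot), top 60 mm above the disc face; turns with the turret. The other three are alike, every 90 degrees.
- cavity (a point): Centre of the floor (on the disc face) of the cavity that holds the bracket at the start, under the ram; turns with the turret. x radially outward, y along the cavity's length, z up. Open cavity 94 x 44 mm, 14 mm deep, in a boxwood block.
- bracket: Brass T bracket, 0.35 kg, loose. Origin at the centre of its underside; x along its length, z up. Base plate 90 x 40 x 16 mm; on it stands an upright web 60 mm long (along x), 14 mm thick (along y), from 16 to 54 mm above the origin: grip it by the web. It starts in the cavity under the ram with about 2 mm play all round, its length tangential to the turret.
- chest: Low oak chest with one drawer, fixed to the bench: 240 mm deep (x), 200 mm wide (y), 105 mm high. Origin at the centre of its underside; the drawer opens towards its own -x, towards the robot.
- chest_drawer0 (a joint): Drawer opening in m: 0 shut, 0.125 to 0.142 at the start, moving along the chest's own -x. Pushing it takes a few newtons.
- chest_drawer0_handle (a point): Middle of the drawer's brass bar handle (100 mm long along the chest's y, 67 mm above the bench, 35 mm in front of the drawer front). It moves with the drawer. The drawer front's top edge is 92 mm above the bench.
- drawer_floor (a point): Centre of the drawer's inner floor, 22 mm above the bench; axes as the chest's, moves with the drawer. Inside 195 mm (x) by 158 mm (y), side walls 61 mm high. While open, only the part towards the handle is uncovered: from the front's inner face at x = -97 mm to about x = +20 mm; the rest is under the chest's top (105 mm high).
- wood_a: Bystander: dark bowling wood, 125 mm across, 110 mm high, lying on its flat side disc, 1.4 kg. Origin at the centre of its underside.
- wood_b: Bystander: a second wood, like wood_a.
- gauge_block: Bystander: steel feeler gauge block 90 x 50 x 30 mm. Origin at the centre of its underside.
- template: Bystander: flat boxwood bias template 50 x 160 x 8 mm. Origin at the centre of its underside.

How it is judged:
On the way, in this order (a step that is already met when the one before it is completed fails the run):
1. The turret rests one detent (90 degrees, within 3.4 degrees) counter-clockwise of its start, let go, with the bracket still in its cavity (value of joint turret between 1.5108 and 1.6308 rad and velocity of joint turret between -0.05 and 0.05 rad/s and distance between bracket and cavity below 0.008 m and contact force between the fingers and turret below 0.3 N), for 0.3 s.
2. The bracket is lifted at least 30 mm out of its cavity, the turret staying at that detent (value of joint turret between 1.5108 and 1.6308 rad and z of bracket in the frame of cavity above 0.03 m and contact force between bracket and turret below 0.1 N and contact force between the fingers and bracket above 1 N), for 0.1 s.
3. The bracket lies flat on its base in the still open drawer, released and at rest (z of bracket in the frame of drawer_floor between -0.005 and 0.005 m and x of bracket in the frame of drawer_floor between -0.1035 and 0.1035 m and y of bracket in the frame of drawer_floor between -0.079 and 0.079 m and angle between bracket's own z axis and vertical below 0.1 rad and value of joint chest_drawer0 above 0.1 m and contact force between the fingers and bracket below 0.1 N and linear speed of bracket below 0.02 m/s), for 0.2 s.
At the end, for the whole second after the job is handed in: The drawer is fully shut (within 5 mm), the bracket lies flat on its base (within 6 degrees) on the drawer's floor, at rest, the turret is still at its first detent counter-clockwise of the start (within 3.4 degrees), and the robot touches nothing (value of joint chest_drawer0 below 0.005 m and z of bracket in the frame of drawer_floor between -0.005 and 0.005 m and x of bracket in the frame of drawer_floor between -0.1035 and 0.1035 m and y of bracket in the frame of drawer_floor between -0.079 and 0.079 m and angle between bracket's own z axis and vertical below 0.1 rad and linear speed of bracket below 0.02 m/s and value of joint turret between 1.5108 and 1.6308 rad and contact force between each of the arm, the fingers and anything else below 0.1 N).
It fails at once if The turret is turned past the next detent (by more than 120 degrees in all) or backwards (by more than 25 degrees) (value of joint turret above 2.09 rad or value of joint turret below -0.436 rad).
It fails at once if The bracket is dropped: out of its cavity it is let go of while its underside is more than 12 mm above the drawer floor's level (distance between bracket and cavity above 0.06 m and z of bracket in the frame of drawer_floor above 0.012 m and contact force between the fingers and bracket below 0.05 N).
It fails at once if A bystander (either wood, the gauge block or the template) is moved by more than 20 mm (distance of any of wood_a, wood_b, gauge_block, template from where it was at the start of the episode above 0.02 m).
It also fails if it takes over 64 s, if anything falls off the work surface, if the arm or the gripper's body presses on something with over 40 N, if the wrist force passes 120 N, or if a joint passes its speed limit or range.

## Working session

There is one attempt and no reset: what is moved stays moved. The work goes in short steps, Python scripts to look and compute and a shell command to move; the robot and the scene stay as the last step left them, time stands still between calls to the robot, and variables do not carry over. Pictures are saved under pics/ and viewed, at most 13 in all, crops included, and the job is handed in when it is done.

```bash
mkdir -p pics; ls
python3 - <<'E'
from station import r
import cv2,numpy as np
s=r.sense();print(s)
for n in("top","scene"):
    im,d=r.get_image(n);cv2.imwrite(f"pics/{n}0.png",im);np.save(f"pics/{n}0.npy",d)
    c=r.camera_info(n);print(n,np.array(c["mtx"]).round(1).tolist(),np.array(c["cam_to_world"]).round(3).tolist())
E
```

```text
pics
{'time': 0.0, 'qpos': array([-1.26171597,  0.70708162, -0.0275869 ,  1.48496509,  0.02200393,
        0.95087427, -0.07552201]), 'joint_vel': array([ 0.00096425, -0.00140879, -0.00076105, -0.00076276,  0.00033421,
        0.00151983, -0.00070334]), 'joint_efforts': array([-6.78913530e-04, -8.83194637e+01,  1.23476900e+00, -2.36141592e+01,
        1.69842644e-02,  6.92089641e-03, -2.25923088e-05]), 'ee_pos': array([0.19751974, 0.53975482, 0.23084799]), 'orientation': array([ 1.74513551e-01,  9.84654639e-01, -5.09017290e-04, -6.29317514e-05]), 'ft_force': array([-0.15003888,  0.05895468,  0.82430898]), 'wrist_torque': array([-0.06252443,  0.0148548 ,  0.01117388]), 'gripper_force': 0.0, 'grip_width': 0.08551772676710076}
top [[507.8, 0.0, 311.7], [0.0, 507.8, 236.2], [0.0, 0.0, 1.0]] [[-0.011, -0.999, 0.044, 0.506], [-1.0, 0.011, 0.008, -0.087], [-0.008, -0.044, -0.999, 1.329], [0.0, 0.0, 0.0, 1.0]]
scene [[523.8, 0.0, 320.0], [0.0, 523.8, 244.1], [0.0, 0.0, 1.0]] [[-0.84, 0.434, -0.325, 0.983], [0.542, 0.686, -0.486, 0.548], [0.012, -0.584, -0.811, 1.109], [0.0, 0.0, 0.0, 1.0]]
```

View pics/top0.png

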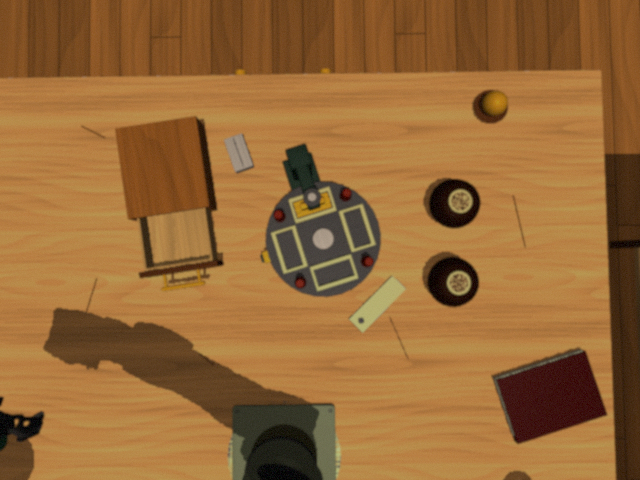

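View pics/scene0.png

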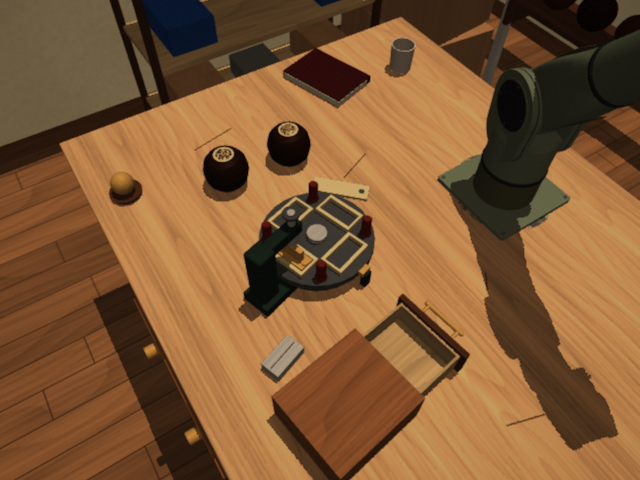

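The top view shows the turret centre near (323,239). The knobs are at (279,214), (346,194), (368,261) and (300,282), with the last one the index knob. The bracket is at (313,205) under the ram. The drawer interior is near (180,238) with its handle at (185,282), the woods are at (455,203) and (453,281), and the template is at (377,304). The scene view agrees with this layout.

```bash
cat > h.py <<'E'
import cv2,numpy as np
from station import r
def ray(n,uv,z):
    c=r.camera_info(n);K=np.array(c["mtx"]);T=np.array(c["cam_to_world"])
    uv=np.atleast_2d(np.asarray(uv,float));d=np.c_[uv,np.ones(len(uv))]@np.linalg.inv(K).T@T[:3,:3].T;o=T[:3,3]
    return o+d*((z-o[2])/d[:,2])[:,None]
def proj(n,p):
    c=r.camera_info(n);K=np.array(c["mtx"]);T=np.linalg.inv(np.array(c["cam_to_world"]))
    q=(np.atleast_2d(p)@T[:3,:3].T+T[:3,3])@K.T;return q[:,:2]/q[:,2:]
def blobs(mask,amin):
    k,l,st,ce=cv2.connectedComponentsWithStats(mask.astype(np.uint8));return [(l==i,st[i],ce[i]) for i in range(1,k) if st[i,4]>=amin]
def cloud(n,d):
    c=r.camera_info(n);K=np.array(c["mtx"]);T=np.array(c["cam_to_world"]);v,u=np.indices(d.shape)
    P=np.stack([u,v,np.ones_like(u)],-1)@np.linalg.inv(K).T*d[...,None];return P@T[:3,:3].T+T[:3,3]
E
python3 - <<'E'
from h import *
im=cv2.imread("pics/top0.png");hsv=cv2.cvtColor(im,cv2.COLOR_BGR2HSV);d=np.load("pics/top0.npy");P=cloud("top",d)
H,S,V=[hsv[...,i].astype(int) for i in range(3)]
red=((H<6)|(H>174))&(S>150)&(V>50);red[:, :260]=0;red[:,390:]=0;red[:180]=0;red[300:]=0
for m,st,c in blobs(red,15):
    z=P[m][:,2];print("knob",c.round(1),st[4],"z",np.percentile(z,[10,50,90]).round(3),ray("top",c,.115)[0].round(4), "cloudtop",P[m&(P[...,2]>.112)].mean(0).round(4))
# disc
roi=np.zeros_like(red);roi[170:310,255:395]=1
m=roi&(abs(P[...,2]-.06)<.006);cs,_=cv2.findContours(m.astype(np.uint8),0,1);c=max(cs,key=cv2.contourArea)
(cc,rr)=cv2.minEnclosingCircle(c);print("disc",cc,rr,ray("top",cc,.06),rr*(1.27)/508)
# chest top
m=(abs(P[...,2]-.105)<.008);m[:,:90]=0;m[:,230:]=0;m[:100]=0;m[300:]=0
b=max(blobs(m,500),key=lambda b:b[1][4]);rect=cv2.minAreaRect(P[b[0]][:,:2].astype(np.float32));print("chest",rect,b[1])
# handle + front
m=(H>15)&(H<30)&(S>150)&(V>100);m[:265]=0;m[300:]=0;m[:,:150]=0;m[:,220:]=0
print("brass",[(b[1],b[2]) for b in blobs(m,8)])
m=(abs(P[...,2]-.022)<.006);m[:200]=0;m[275:]=0;m[:,:130]=0;m[:,230:]=0
b=max(blobs(m,200),key=lambda b:b[1][4]);print("floor",cv2.minAreaRect(P[b[0]][:,:2].astype(np.float32)),b[1])
m=(abs(P[...,2]-.092)<.008);m[:245]=0;m[290:]=0;m[:,:130]=0;m[:,230:]=0
b=max(blobs(m,50),key=lambda b:b[1][4]);print("front",cv2.minAreaRect(P[b[0]][:,:2].astype(np.float32)),b[1])
cv2.imwrite("pics/c.png",cv2.resize(im[100:310,110:400],None,fx=2.7,fy=2.7,interpolation=2))
E
```

```text
knob [346.2 193.1] 63 z [0.115 0.119 0.123] [ 0.6626 -0.1613  0.115 ] cloudtop [ 0.6625 -0.1608  0.1198]
knob [277.9 214.5] 70 z [0.115 0.119 0.122] [0.6129 0.003  0.115 ] cloudtop [0.6127 0.0031 0.1192]
knob [368.  261.2] 57 z [0.115 0.119 0.123] [ 0.4987 -0.2111  0.115 ] cloudtop [ 0.4987 -0.2107  0.1189]
knob [299.7 283. ] 65 z [0.115 0.119 0.121] [ 0.4485 -0.0476  0.115 ] cloudtop [ 0.4485 -0.0474  0.1189]
disc (319.6379089355469, 240.33688354492188) 60.69390869140625 [[ 0.55179092 -0.09675405  0.06      ]] 0.15173477172851563
chest ((0.7331721782684326, 0.28703171014785767), (0.22748349606990814, 0.2019796371459961), 8.376102447509766) [ 115  116   95  104 7585]
brass [(array([150, 265,  27,   5,  54], dtype=int32), array([161.2037037 , 266.96296296])), (array([ 150,  266,   70,   34, 1466], dtype=int32), array([184.05252387, 285.61664393]))]
floor ((0.5645050406455994, 0.26964277029037476), (0.13286814093589783, 0.1474587470293045), 8.182738304138184) [ 146  209   64   59 2841]
front ((0.4870736002922058, 0.25162532925605774), (0.020663050934672356, 0.1957552284002304), 8.271926879882812) [138 260  80  19 529]
```

View pics/c.png

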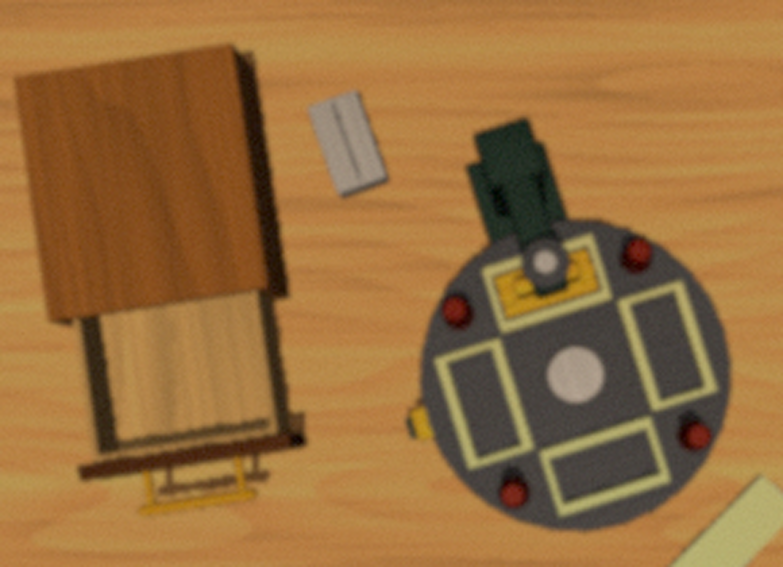

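The enlarged crop confirms the masks. The knobs form a circle of radius 121 mm about (0.556,-0.104), as given, and the press yaw is 17.0°. The chest yaw is 8.3°, the drawer front is at (0.487,0.252), and the drawer floor centre is at about (0.593,0.267).

```bash
cat > plan.py <<'E'
import sys
from h import *
from scipy.spatial.transform import Rotation as R
def down(t):
    c,s=np.cos(t),np.sin(t);return R.from_matrix(np.c_[[-s,c,0],[c,s,0],[0,0,-1]])
def plan(wps):
    "wps: x,y,z,yaw deg of tool y, done in sequence; prints shift/turn fractions per call"
    s=r.sense();p=s["ee_pos"];q=R.from_quat(s["orientation"])
    for x,y,z,t in wps:
        P=np.array([x,y,z]);Q=down(np.radians(t));print((q.inv().apply(P-p)/.15).round(3).tolist(),((q.inv()*Q).as_rotvec()/1.5).round(3).tolist());p,q=P,Q
if __name__=="__main__": plan(eval(sys.argv[1]))
E
python3 plan.py '[(.27,.35,.23,10),(.35,.16,.23,-50),(.42,-.01,.22,-100),(.4485,-.0476,.16,-118),(.4485,-.0476,.088,-118)]'
```

```text
[-0.889, -1.022, 0.007] [-0.001, 0.0, 0.697]
[-1.34, 0.305, 0.0] [0.0, 0.0, 0.698]
[-0.371, 1.168, 0.067] [0.0, 0.0, 0.582]
[0.231, 0.214, 0.4] [0.0, 0.0, 0.209]
[0.0, 0.0, 0.48] [0.0, 0.0, 0.0]
```

```bash
python3 plan.py '[(.255,.39,.23,25),(.31,.25,.23,-25),(.37,.12,.23,-70),(.42,-.01,.22,-100),(.4485,-.0476,.16,-118)]'; python3 -m pendant '[[-0.74,-0.82,0,0,0,0.524],[-0.74,-0.82,0,0,0,0.524],[-0.74,-0.82,0,0,0,0.524],[-0.74,-0.82,0,0,0,0.524],[-0.74,-0.82,0,0,0,0.524]]' 1
```

```text
[-0.703, -0.806, 0.007] [-0.001, 0.0, 0.522]
[-1.001, -0.062, 0.0] [0.0, 0.0, 0.582]
[-0.616, 0.729, 0.0] [0.0, 0.0, 0.524]
[0.017, 0.928, 0.067] [0.0, 0.0, 0.349]
[0.231, 0.214, 0.4] [0.0, 0.0, 0.209]
time: 0.72
ee_pos: [0.2595, 0.3864, 0.2312]
orientation: [0.539, 0.843, -0.0, 0.0]
ft_force: [-0.5, 0.7, -0.3]
grip_width: 0.0855
gripper_force: 0.0
```

```bash
python3 -m pendant '[[-0.97,-0.06,0,0,0,0.58],[-0.97,-0.06,0,0,0,0.58],[-0.97,-0.06,0,0,0,0.58],[-0.97,-0.06,0,0,0,0.58],[-0.97,-0.06,0,0,0,0.58],[-0.97,-0.06,0,0,0,0.58]]'; python3 -m pendant '[[-0.62,0.73,0,0,0,0.524],[-0.62,0.73,0,0,0,0.524],[-0.62,0.73,0,0,0,0.524],[-0.62,0.73,0,0,0,0.524],[-0.62,0.73,0,0,0,0.524]]'; python3 -m pendant '[[0.02,0.93,0.07,0,0,0.35],[0.02,0.93,0.07,0,0,0.35],[0.02,0.93,0.07,0,0,0.35],[0.02,0.93,0.07,0,0,0.35],[0.02,0.93,0.07,0,0,0.35]]'; python3 plan.py '[(.4485,-.0476,.15,-118),(.4485,-.0476,.088,-118)]'; python3 -c "
from h import *
print(r.sense()['qpos'])"
```

```text
time: 1.48
ee_pos: [0.3124, 0.2509, 0.2311]
orientation: [0.842, 0.539, -0.0, 0.0]
ft_force: [-0.3, 0.4, 0.2]
grip_width: 0.0854
gripper_force: 0.0
time: 2.1
ee_pos: [0.3725, 0.1201, 0.2311]
orientation: [0.985, 0.175, -0.0, 0.0]
ft_force: [-0.9, 0.3, 0.5]
grip_width: 0.0851
gripper_force: 0.0
time: 2.72
ee_pos: [0.4228, -0.009, 0.2207]
orientation: [0.996, -0.084, -0.0, -0.0]
ft_force: [0.3, -0.2, -0.6]
grip_width: 0.0851
gripper_force: 0.0
[0.213, 0.225, 0.471] [-0.0, 0.001, 0.213]
[0.0, 0.0, 0.413] [0.0, 0.0, 0.0]
[-0.47163707  0.61698429  0.73333245  2.02908302 -0.62098626  0.72902888
 -1.08697498]
```

```bash
python3 -m pendant '[[0.213,0.225,0.47,0,0,0.213],[0.213,0.225,0.47,0,0,0.213],[0.213,0.225,0.47,0,0,0.213],[0.213,0.225,0.47,0,0,0.213]]'; python3 -m pendant '[[0,0,0.21,0,0,0],[0,0,0.413,0,0,0],[0,0,0.413,0,0,0]]';  python3 -m pendant '[[0,0,0,0,0,0],[0,0,0,0,0,0],[0,0,0,0,0,0]]' -0.25
python3 - <<'E'
from plan import *
for a0,a1 in((152,197),(197,247)):
    w=[]
    K=lambda a:(.5557+.1215*np.cos(np.radians(a)),-.1043+.1215*np.sin(np.radians(a)),.088)
    q=down(np.radians(a0-270));p=np.array(K(a0))
    for a in np.linspace(a0,a1,10)[1:]:
        Q=down(np.radians(a-270));print((q.inv().apply(np.array(K(a))-p)/.15).round(3).tolist(),((q.inv()*Q).as_rotvec()/1.5).round(3)[2])
print(r.sense()["ee_pos"],K(152))
im,_=r.get_image("scene");cv2.imwrite("pics/s1.png",im[120:340,180:460])
E
```

```text
time: 3.22
ee_pos: [0.4485, -0.0478, 0.1512]
orientation: [0.97, -0.242, 0.0, -0.0]
ft_force: [0.2, 0.4, -0.1]
grip_width: 0.0854
gripper_force: 0.0
time: 3.6
ee_pos: [0.4482, -0.0481, 0.0884]
orientation: [0.97, -0.244, -0.001, -0.0]
ft_force: [0.1, -0.3, 0.1]
grip_width: 0.0854
gripper_force: 0.0
time: 3.98
ee_pos: [0.4488, -0.0488, 0.089]
orientation: [0.97, -0.245, 0.0, -0.0]
ft_force: [-0.5, 0.5, 0.2]
grip_width: 0.0328
gripper_force: 0.0
[0.003, 0.071, 0.0] -0.058
[0.012, 0.141, 0.0] -0.116
[0.028, 0.21, 0.0] -0.175
[0.049, 0.277, 0.0] -0.233
[0.076, 0.342, 0.0] -0.291
[0.109, 0.405, 0.0] -0.349
[0.146, 0.465, 0.0] -0.407
[0.19, 0.521, 0.0] -0.465
[0.237, 0.573, 0.0] -0.524
[0.004, 0.078, 0.0] -0.065
[0.015, 0.156, 0.0] -0.129
[0.034, 0.232, 0.0] -0.194
[0.06, 0.306, 0.0] -0.259
[0.093, 0.377, 0.0] -0.323
[0.133, 0.445, 0.0] -0.388
[0.18, 0.509, 0.0] -0.452
[0.232, 0.567, 0.0] -0.517
[0.289, 0.62, 0.0] -0.582
[ 0.44884113 -0.04879242  0.08898675] (np.float64(0.44842186746764034), np.float64(-0.04725920512151428), 0.088)
```

View pics/s1.png

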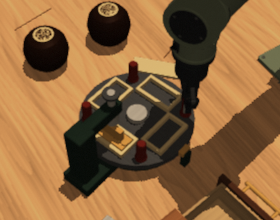

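The crop shows the fingers standing around the robot-side knob at (190,95), so it is caged. I'll sweep the arc.

```bash
python3 -m pendant '[[0.003,0.071,0,0,0,-0.058],[0.012,0.141,0,0,0,-0.116],[0.028,0.21,0,0,0,-0.175],[0.049,0.277,0,0,0,-0.233],[0.076,0.342,0,0,0,-0.291],[0.109,0.405,0,0,0,-0.349],[0.146,0.465,0,0,0,-0.407],[0.19,0.521,0,0,0,-0.465],[0.237,0.573,0,0,0,-0.524],[0.237,0.573,0,0,0,-0.524]]'; python3 -m pendant '[[0.003,0.071,0,0,0,-0.058],[0.012,0.141,0,0,0,-0.116],[0.028,0.21,0,0,0,-0.175],[0.049,0.277,0,0,0,-0.233],[0.076,0.342,0,0,0,-0.291],[0.109,0.405,0,0,0,-0.349],[0.146,0.465,0,0,0,-0.407],[0.19,0.521,0,0,0,-0.465],[0.237,0.573,0,0,0,-0.524],[0.237,0.573,0,0,0,-0.524]]'; python3 plan.py '[(.5557-.0570,-.1043-.1073,.088,-28)]'
python3 - <<'E'
from h import *
im,_=r.get_image("scene");cv2.imwrite("pics/s2.png",im[120:340,180:460])
E
```

```text
time: 5.28
ee_pos: [0.439, -0.142, 0.0885]
orientation: [0.99, 0.144, 0.0, 0.0]
ft_force: [-0.3, 0.7, 0.7]
grip_width: 0.032
gripper_force: 0.0
time: 6.52
ee_pos: [0.4977, -0.2134, 0.0883]
orientation: [0.859, 0.512, 0.0, -0.0]
ft_force: [-0.4, -0.3, 0.3]
grip_width: 0.0322
gripper_force: 0.0
[0.014, 0.0, 0.002] [-0.0, -0.0, -0.005]
```

View pics/s2.png

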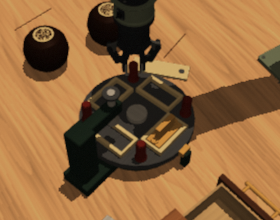

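The turret has turned and the bracket now sits at the left-hand position, crop pixel (163,135). I'll lift clear and measure.

```bash
python3 -m pendant '[[0,0,-0.4,0,0,0],[0,0,-0.7,0,0,0],[0,0,-0.7,0,0,0],[0,0,-0.7,0,0,0],[0,0,-0.7,0,0,0],[0,0,-0.7,0,0,0]]' -0.1
python3 - <<'E'
from h import *
im,d=r.get_image("top");cv2.imwrite("pics/top2.png",im[120:330,220:430]);P=cloud("top",d)
hsv=cv2.cvtColor(im,cv2.COLOR_BGR2HSV);H,S,V=[hsv[...,i].astype(int) for i in range(3)]
red=((H<6)|(H>174))&(S>150)&(V>50);red[:, :260]=0;red[:,390:]=0;red[:180]=0;red[300:]=0
for m,st,c in blobs(red,15):
    p=ray("top",c,.115)[0];e=p[:2]-[.5557,-.1043];print("knob",st[4],p.round(4),np.hypot(*e),np.degrees(np.arctan2(e[1],e[0])))
print(np.array(proj("top",[[.53,-.02,.07]])))
box=np.zeros_like(red);box[205:285,262:325]=1
br=box&(H>15)&(H<32)&(S>140)&(V>90)
for m,st,c in blobs(br,20): print("brass",st,c,np.median(P[m][:,2]),ray("top",c,.076))
for lo,hi in((.068,.084),(.1,.125)):
    m=box&(P[...,2]>lo)&(P[...,2]<hi)
    for b,st,c in blobs(m,20): print(lo,st[4],c,cv2.minAreaRect(P[b][:,:2].astype(np.float32)),P[b].mean(0).round(4))
E
```

```text
time: 7.32
ee_pos: [0.4974, -0.2135, 0.1927]
orientation: [0.859, 0.512, -0.0, -0.0]
ft_force: [-0.6, -0.3, 0.8]
grip_width: 0.0382
gripper_force: 0.0
knob 71 [ 0.6625 -0.1621  0.115 ] 0.1213894000120532 -28.411721256588205
knob 77 [0.6124 0.0021 0.115 ] 0.12055834565981025 61.97092268581908
knob 41 [ 0.4496 -0.0461  0.115 ] 0.12101129564860238 151.2666358152162
[[288.81063911 249.31019445]]
brass [262 205  13   7  70] [268.02857143 207.75714286] -0.00018886381043703437 [[0.63336654 0.0303044  0.076     ]]
brass [262 213  10  10  52] [265.17307692 216.75      ] 0.00030923627770640394 [[0.6111069  0.03752963 0.076     ]]
brass [262 223  15  62 434] [266.30875576 262.70737327] 0.00031211942909992185 [[0.49745396 0.0354676  0.076     ]]
brass [276 230  26  39 594] [288.59427609 248.67340067] 0.07746592198955637 [[ 0.53146369 -0.01979841  0.076     ]]
0.068 153 [305.43137255 215.53594771] ((0.628305971622467, -0.06674046069383621), (0.04702174663543701, 0.07694023847579956), 17.087594985961914) [ 0.6132 -0.0621  0.0738]
0.068 835 [288.59520958 249.24550898] ((0.5302030444145203, -0.01950
[... 261 characters left out ...]
0.0956  0.0756]
0.068 94 [315.69148936 270.64893617] ((0.46965640783309937, -0.09450966119766235), (0.044930994510650635, 0.03806079179048538), 16.53766632080078) [ 0.4766 -0.0861  0.0731]
0.1 77 [277.77922078 214.58441558] ((0.6129887104034424, 0.0029485970735549927), (0.021232429891824722, 0.021986769512295723), 44.411190032958984) [0.6124 0.0031 0.1186]
0.1 148 [287.77702703 248.85810811] ((0.530399739742279, -0.01970415748655796), (0.05892585590481758, 0.013992885127663612), 17.070341110229492) [ 0.5303 -0.0198  0.1132]
0.1 53 [299.41509434 281.69811321] ((0.45307591557502747, -0.047315992414951324), (0.02152320370078087, 0.013659761287271976), 88.6494369506836) [ 0.4518 -0.0471  0.1182]
```

View pics/top2.png

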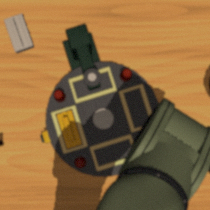

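The bracket web is at (0.530,-0.020), 17.0° in yaw with its top at 0.113, and it lies in the left-hand cavity with the turret at its detent. Crop pixel (67,130).

```bash
python3 plan.py '[(.475,-.11,.193,-50),(.5303,-.0198,.175,-73),(.5303,-.0198,.087,-73)]'
```

```text
[0.536, -0.459, -0.001] [-0.001, 0.0, 0.252]
[0.669, -0.224, 0.12] [0.0, 0.0, 0.268]
[0.0, 0.0, 0.587] [0.0, 0.0, 0.0]
```

```bash
python3 -m pendant '[[0.536,-0.459,0,0,0,0.252],[0.536,-0.459,0,0,0,0.252],[0.536,-0.459,0,0,0,0.252]]' 0.3; python3 -m pendant '[[0.669,-0.224,0.12,0,0,0.268],[0.669,-0.224,0.12,0,0,0.268],[0.669,-0.224,0.12,0,0,0.268],[0.669,-0.224,0.12,0,0,0.268],[0.669,-0.224,0.12,0,0,0.268]]'; python3 plan.py '[(.5303,-.0198,.087,-73)]'
```

```text
time: 7.75
ee_pos: [0.4749, -0.107, 0.1931]
orientation: [0.939, 0.343, -0.0, -0.001]
ft_force: [-0.0, 0.0, -0.6]
grip_width: 0.0553
gripper_force: 0.0
time: 8.38
ee_pos: [0.5303, -0.0212, 0.1756]
orientation: [0.989, 0.147, 0.0, 0.0]
ft_force: [0.9, 0.7, 0.4]
grip_width: 0.0553
gripper_force: 0.0
[0.003, -0.009, 0.591] [0.0, -0.0, -0.0]
```

```bash
python3 -m pendant '[[0,-0.009,0.25,0,0,0],[0,-0.009,0.45,0,0,0],[0,-0.009,0.59,0,0,0],[0,-0.009,0.59,0,0,0]]'; python3 -m pendant '[[0,0,0,0,0,0],[0,0,0,0,0,0],[0,0,0,0,0,0],[0,0,0,0,0,0],[0,0,0,0,0,0]]' -1
```

```text
time: 8.88
ee_pos: [0.5295, -0.0195, 0.0863]
orientation: [0.989, 0.147, -0.001, -0.0]
ft_force: [-0.2, -0.0, 0.6]
grip_width: 0.0558
gripper_force: 0.0
time: 9.5
ee_pos: [0.5307, -0.0195, 0.0878]
orientation: [0.989, 0.147, 0.001, 0.001]
ft_force: [0.1, -4.9, 8.6]
grip_width: 0.0125
gripper_force: 60.1
```

```bash
python3 -m pendant '[[0,0,-0.05,0,0,0],[0,0,-0.12,0,0,0],[0,0,-0.25,0,0,0],[0,0,-0.45,0,0,0],[0,0,-0.7,0,0,0],[0,0,-0.85,0,0,0],[0,0,-0.85,0,0,0]]'
python3 - <<'E'
from h import *
im,d=r.get_image("scene");cv2.imwrite("pics/s3.png",im[120:400,180:500])
E
python3 plan.py '[(.54,.10,.2,-77),(.552,.2,.2,-81.7),(.5534,.2612,.15,-81.7),(.5534,.2612,.055,-81.7)]'
```

```text
time: 10.38
ee_pos: [0.5303, -0.0184, 0.2155]
orientation: [0.989, 0.148, 0.001, -0.0]
ft_force: [-0.1, 0.5, -4.4]
grip_width: 0.0131
gripper_force: 59.4
[0.295, -0.734, 0.095] [-0.0, -0.0, 0.047]
[0.228, -0.632, 0.0] [0.0, 0.0, 0.055]
[0.068, -0.402, 0.333] [0.0, 0.0, 0.0]
[0.0, 0.0, 0.633] [0.0, 0.0, 0.0]
```

View pics/s3.png

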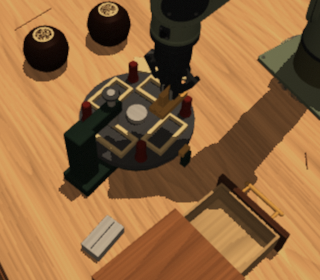

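The bracket hangs from the fingers at crop pixel (165,100), clear of the empty cavity. I'll carry it to the drawer.

```bash
python3 -m pendant '[[0.295,-0.734,0.06,0,0,0.047],[0.295,-0.734,0.06,0,0,0.047],[0.295,-0.734,0.06,0,0,0.047]]'; python3 -m pendant '[[0.228,-0.632,0,0,0,0.055],[0.228,-0.632,0,0,0,0.055],[0.228,-0.632,0,0,0,0.055]]';python3 -m pendant '[[0.068,-0.402,0.2,0,0,0],[0.068,-0.402,0.2,0,0,0],[0.068,-0.402,0.2,0,0,0],[0.068,-0.402,0.2,0,0,0]]'; python3 plan.py '[(.5534,.2612,.08,-81.7),(.5534,.2612,.055,-81.7)]'
python3 - <<'E'
from h import *
im,d=r.get_image("top");P=cloud("top",d)
m=(abs(P[...,2]-.092)<.008);m[:245]=0;m[290:]=0;m[:,:130]=0;m[:,230:]=0
for b in blobs(m,50):print("front",cv2.minAreaRect(P[b[0]][:,:2].astype(np.float32)),b[1])
im,d=r.get_image("scene");cv2.imwrite("pics/s4.png",im[200:480,240:560])
E
```

```text
time: 10.8
ee_pos: [0.5393, 0.1042, 0.2031]
orientation: [0.993, 0.116, -0.002, -0.001]
ft_force: [0.1, -1.4, -4.5]
grip_width: 0.0127
gripper_force: 59.9
time: 11.18
ee_pos: [0.5516, 0.2021, 0.2036]
orientation: [0.997, 0.073, -0.001, -0.0]
ft_force: [-0.2, -0.7, -3.8]
grip_width: 0.0129
gripper_force: 60.5
time: 11.68
ee_pos: [0.5542, 0.2593, 0.1755]
orientation: [0.998, 0.071, 0.0, 0.0]
ft_force: [0.1, -0.3, -4.2]
grip_width: 0.013
gripper_force: 60.7
[-0.003, -0.014, 0.637] [0.0, -0.0, -0.002]
[0.0, 0.0, 0.167] [0.0, 0.0, 0.0]
front ((0.4877074062824249, 0.2481069415807724), (0.020887410268187523, 0.18904121220111847), 8.273462295532227) [141 259  77  19 523]
```

View pics/s4.png

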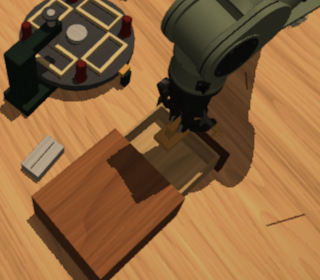

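The bracket is over the open part of the drawer at crop pixel (175,135), and the drawer front has not moved. Lowering now.

```bash
python3 -m pendant '[[0,-0.014,0.3,0,0,0],[0,-0.014,0.55,0,0,0],[0,-0.014,0.7,0,0,0],[0,-0.014,0.78,0,0,0],[0,-0.014,0.8,0,0,0],[0,-0.014,0.8,0,0,0]]'; python3 -m pendant '[[0,0,0.013,0,0,0],[0,0,0.02,0,0,0],[0,0,0.02,0,0,0]]'
```

```text
time: 12.52
ee_pos: [0.5539, 0.2628, 0.0561]
orientation: [0.997, 0.072, 0.0, -0.0]
ft_force: [-0.5, -0.0, -3.8]
grip_width: 0.0131
gripper_force: 60.5
time: 12.9
ee_pos: [0.5535, 0.2628, 0.0524]
orientation: [0.997, 0.072, 0.0, 0.0]
ft_force: [-0.1, -0.1, -3.9]
grip_width: 0.0128
gripper_force: 60.5
```

```bash
python3 -m pendant '[[0,0,0.013,0,0,0],[0,0,0.013,0,0,0]]'; python3 -m pendant '[[0,0,0.01,0,0,0],[0,0,0.01,0,0,0]]'
```

```text
time: 13.15
ee_pos: [0.5534, 0.2628, 0.0502]
orientation: [0.997, 0.072, -0.0, 0.0]
ft_force: [-0.6, -0.6, -3.0]
grip_width: 0.0126
gripper_force: 60.5
time: 13.4
ee_pos: [0.5544, 0.2628, 0.0497]
orientation: [0.997, 0.072, 0.001, -0.0]
ft_force: [0.8, -0.8, 8.2]
grip_width: 0.0134
gripper_force: 62.3
```

Contact with the floor. Release, wait, and rise.

```bash
python3 -m pendant '[[0,0,0,0,0,0],[0,0,0,0,0,0],[0,0,0,0,0,0],[0,0,0,0,0,0]]' 0; python3 -m pendant '[[0,0,-0.15,0,0,0],[0,0,-0.45,0,0,0],[0,0,-0.8,0,0,0],[0,0,-1,0,0,0],[0,0,-1,0,0,0],[0,0,-1,0,0,0]]'
python3 - <<'E'
from h import *
s=r.sense();print(s["qpos"])
im,d=r.get_image("scene");cv2.imwrite("pics/s5.png",im[200:480,240:560])
E
python3 plan.py '[(.46,.22,.2,-81.7),(.37,.2,.2,-81.7)]'
```

```text
time: 13.9
ee_pos: [0.5535, 0.2628, 0.0488]
orientation: [0.997, 0.072, -0.0, 0.0]
ft_force: [0.8, -0.2, -0.9]
grip_width: 0.0427
gripper_force: 0.0
time: 14.65
ee_pos: [0.5532, 0.2629, 0.1981]
orientation: [0.997, 0.072, -0.0, 0.0]
ft_force: [-0.0, -0.3, -0.8]
grip_width: 0.0429
gripper_force: 0.0
[-0.78287675  0.89399868  0.66812334  1.39262962 -0.58747062  1.0581937
 -1.43509111]
[-0.655, 0.194, -0.013] [0.0, 0.001, -0.001]
[-0.613, 0.045, 0.0] [0.0, 0.0, 0.0]
```

View pics/s5.png

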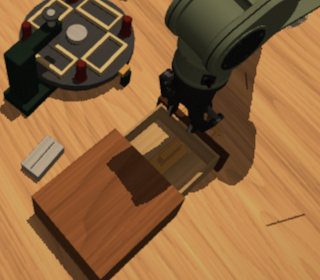

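The bracket lies flat in the open drawer at crop pixel (175,150) and is released. Next I'll go in front of the handle with the fingers shut.

```bash
python3 -m pendant '[[-0.3,0,0,0,0,0],[-0.65,0,0,0,0,0],[-0.65,0,0,0,0,0]]' -1; python3 plan.py '[(.375,.2347,.198,-81.7),(.375,.2347,.05,-81.7)]'
```

```text
time: 15.08
ee_pos: [0.4537, 0.2487, 0.1983]
orientation: [0.997, 0.072, -0.002, 0.0]
ft_force: [1.7, -0.1, -0.1]
grip_width: -0.0
gripper_force: 0.0
[-0.532, 0.017, 0.004] [0.0, 0.003, -0.001]
[0.0, 0.0, 0.987] [0.0, 0.0, 0.0]
```

```bash
python3 -m pendant '[[-0.53,0.01,0,0,0,0],[-0.53,0.01,0,0,0,0],[-0.53,0.01,0,0,0,0],[-0.53,0.01,0,0,0,0]]'; python3 -m pendant '[[0,0,0.35,0,0,0],[0,0,0.7,0,0,0],[0,0,0.98,0,0,0],[0,0,0.98,0,0,0],[0,0,0.98,0,0,0]]'; python3 -m pendant '[[0.1,0,0,0,0,0],[0.2,0,0,0,0,0],[0.28,0,0,0,0,0],[0.34,0,0,0,0,0],[0.4,0,0,0,0,0],[0.46,0,0,0,0,0],[0.52,0,0,0,0,0],[0.58,0,0,0,0,0],[0.64,0,0,0,0,0],[0.7,0,0,0,0,0]]'
```

```text
time: 15.58
ee_pos: [0.3797, 0.2362, 0.1987]
orientation: [0.997, 0.072, 0.0, 0.0]
ft_force: [-0.4, 0.3, -0.1]
grip_width: 0.0004
gripper_force: 0.0
time: 16.2
ee_pos: [0.3794, 0.2361, 0.0529]
orientation: [0.997, 0.071, 0.001, -0.0]
ft_force: [-0.7, -0.1, 1.3]
grip_width: -0.0
gripper_force: 0.0
time: 17.45
ee_pos: [0.4831, 0.2511, 0.0519]
orientation: [0.997, 0.072, -0.0, 0.0]
ft_force: [-0.9, -0.0, 1.0]
grip_width: -0.0004
gripper_force: 0.6
```

Run:
```python
from h import *
im,d=r.get_image("scene");cv2.imwrite("pics/s6.png",im[200:480,240:560])
```

```text
(no output)
```

View pics/s6.png

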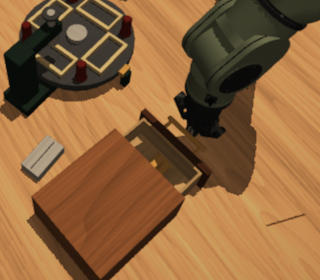

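The drawer is closing, with its front now at crop pixel (175,145). I'll keep pushing gently.

```bash
python3 -m pendant '[[0.06,0,0,0,0,0],[0.12,0,0,0,0,0],[0.18,0,0,0,0,0],[0.24,0,0,0,0,0],[0.3,0,0,0,0,0],[0.36,0,0,0,0,0],[0.4,0,0,0,0,0]]'; python3 -m pendant '[[0.02,0,0,0,0,0],[0.04,0,0,0,0,0],[0.04,0,0,0,0,0]]'; python3 -m pendant '[[0.02,0,0,0,0,0],[0.04,0,0,0,0,0],[0.04,0,0,0,0,0]]'
```

```text
time: 18.38
ee_pos: [0.5425, 0.2597, 0.0519]
orientation: [0.997, 0.072, 0.0, 0.0]
ft_force: [-1.3, 0.2, 0.4]
grip_width: -0.0
gripper_force: 0.7
time: 18.75
ee_pos: [0.548, 0.2605, 0.0519]
orientation: [0.997, 0.072, 0.0, 0.0]
ft_force: [-0.1, -1.4, -0.3]
grip_width: -0.0002
gripper_force: 0.0
time: 19.12
ee_pos: [0.554, 0.2613, 0.0519]
orientation: [0.997, 0.072, 0.0, 0.0]
ft_force: [-0.0, -0.1, -0.0]
grip_width: -0.0003
gripper_force: 0.0
```

```bash
python3 -m pendant '[[0.02,0,0,0,0,0],[0.04,0,0,0,0,0],[0.04,0,0,0,0,0]]'; python3 -m pendant '[[0.02,0,0,0,0,0],[0.03,0,0,0,0,0],[0.03,0,0,0,0,0]]'; python3 -m pendant '[[0.02,0,0,0,0,0],[0.02,0,0,0,0,0]]'
```

```text
time: 19.5
ee_pos: [0.5567, 0.2619, 0.0516]
orientation: [0.997, 0.072, -0.004, 0.0]
ft_force: [-24.4, -5.3, 15.9]
grip_width: -0.0001
gripper_force: 12.6
time: 19.88
ee_pos: [0.5571, 0.262, 0.0513]
orientation: [0.997, 0.072, -0.009, 0.0]
ft_force: [-56.8, -12.0, 37.7]
grip_width: 0.0002
gripper_force: 29.5
time: 20.12
ee_pos: [0.5573, 0.262, 0.0513]
orientation: [0.997, 0.071, -0.012, 0.0]
ft_force: [-79.1, -18.3, 53.8]
grip_width: -0.0005
gripper_force: 41.3
```

Hard stop reached. I'll back off and check that it is shut.

```bash
python3 -m pendant '[[-0.06,0,0,0,0,0],[-0.12,0,0,0,0,0],[-0.25,0,0,0,0,0],[-0.5,0,0,0,0,0],[-0.9,0,0,0,0,0],[-0.9,0,0,0,0,0],[-0.9,0,0,0,0,0]]'; python3 -m pendant '[[0,0,-0.4,0,0,0],[0,0,-0.8,0,0,0],[0,0,-0.8,0,0,0],[0,0,-0.8,0,0,0]]'
python3 - <<'E'
from h import *
im,d=r.get_image("scene");cv2.imwrite("pics/s7.png",im[100:480,180:600])
im,d=r.get_image("top");P=cloud("top",d)
m=(P[...,2]>.08)&(P[...,2]<.112);m[:,:90]=0;m[:,230:]=0;m[:100]=0;m[300:]=0
for b in blobs(m,100):print("chest+front",cv2.minAreaRect(P[b[0]][:,:2].astype(np.float32)),b[1])
hsv=cv2.cvtColor(im,cv2.COLOR_BGR2HSV);H,S,V=[hsv[...,i].astype(int) for i in range(3)]
red=((H<6)|(H>174))&(S>150)&(V>50);red[:, :260]=0;red[:,390:]=0;red[:180]=0;red[300:]=0
for mm,st,c in blobs(red,15):print("knob",ray("top",c,.115)[0].round(4))
E
```

```text
time: 21.0
ee_pos: [0.4345, 0.2443, 0.0522]
orientation: [0.997, 0.072, 0.001, -0.0]
ft_force: [0.7, -0.1, 0.0]
grip_width: 0.0003
gripper_force: 0.0
time: 21.5
ee_pos: [0.434, 0.2442, 0.1716]
orientation: [0.997, 0.072, 0.0, 0.0]
ft_force: [0.8, 0.1, -1.0]
grip_width: 0.0002
gripper_force: 0.0
chest+front ((0.7254925966262817, 0.28607964515686035), (0.24200691282749176, 0.20207926630973816), 8.16933536529541) [ 115  116   96  110 8248]
knob [ 0.6619 -0.1612  0.115 ]
knob [0.612  0.0024 0.115 ]
knob [ 0.4986 -0.2107  0.115 ]
knob [ 0.4488 -0.0473  0.115 ]
```

View pics/s7.png

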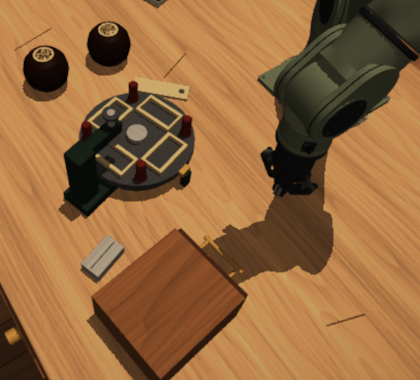

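The picture shows the drawer front flush with the chest, its handle at (222,255), and the bystanders in place. The chest and front together measure 0.242 m deep, which fits a shut drawer. The knobs still sit at the detent.

```bash
python3 -c "
from station import r
print(r.sign_off())"
```

```text
the job is handed in; nothing more can be done
None
```

I turned the turret one detent counter-clockwise, laid the bracket flat in the drawer, pushed the drawer shut and handed the job in at about 21.6 s; the sign-off returned no verdict, and the last pictures show the drawer flush, the turret on its detent and the bystanders in place.

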